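Stow a tube rack in the sample cold box

ROBOT

A 7-joint arm with a two-finger parallel gripper is mounted at the origin on the work surface. World frame = base frame: x ahead of the robot, y to its left, z up, the work surface at z = 0. Lengths are in m, angles in rad, forces in N, time in s.
With the tool pointing down it reaches from about 0.4 to 0.85 m from the base axis. Payload 10.4 kg.
Tool frame: the origin (TCP) lies on the centre line of the jaws, within the pads' length; the fingertips stand 17 mm ahead of it and the grasp point (between the pads) lies 2 mm behind it; z points along the fingers, y is the line along which they close (so a half turn about z gives the same grasp; the last joint's range is limited). The gripper opens to 85 mm and grips with 20 to 120 N. Pads are 22 mm wide; open, the fingers measure 114 mm over their backs; the gripper's body (76 mm by 85 mm) begins 54 mm behind the grasp point. The pads swing forward as they close: fully open they stand 13 mm farther back than shut.
Start: joints at [1.215, 0.332, -0.065, 1.46, 0.022, 1.35, -0.088], TCP at [0.204, -0.591, 0.248] pointing down, gripper open.
Joint ranges: [-2.6, 2.6], [-0.5, 2.12], [-1.47, 1.34], [0.16, 2.42], [-1.27, 4.41], [0.06, 2.06], [-2.6, 2.6]. Speed limits (rad/s): [2.22, 2.22, 2.79, 2.79, 3.14, 3.14, 3.14].

INTERFACE

Orientations are given as a unit quaternion [x, y, z, w].
In Python, from workcell import sensors, imaging, order, spotter gives the robot as it stands. The module is installed in compiled form; this text tells all that it offers.
- The arm moves only by the shell command python3 -m inch 'ROWS' [FORCE]. ROWS is JSON, a list that holds one entry, the list of rows, each a list of 7 numbers: the shift along the tool's x, y, z in m, then the turn, a rotation vector about the tool's x, y, z in rad, then the closure, from -1 (fully open) to 1 (shut). In form: [[[x, y, z, ax, ay, az, hand], ...]]. A call has 1 to 10 rows; each row is the pose to reach, as a shift and turn from the pose commanded when the call began, along the tool's axes at that moment; what a row does not reach only later rows make up. A row lasts 1/10 s, in which the tool goes at most 50 mm and 8.59 degrees, less where a joint would pass 70% of its speed; a pose out of reach is approached as far as the arm can. A call with a gripper value outside its range is refused whole. The fingers move at their own pace and stop on an object; FORCE is the grip in N (left out, the last holds). Time passes only in rows, so rows that repeat a pose let the fingers close. It gives the time, the measured TCP pose, the force, the opening and the grip force at its end, in the units of the state.
- sensors.get_obs(): the state, without advancing time (a new reading comes with each control period).
- imaging.camera(name): name is "scene" or "top"; returns the picture (480x640x3 uint8, blue, green, red); there is no depth.
- imaging.calibration(name): a dict with "mtx" (3x3 intrinsics, pixels), "D" ([k1, k2, p1, p2, k3] as OpenCV has them; the pictures are not rectified), "R" (3x3) and "t" (3): a world point X has camera coordinates R X + t. Camera axes: x right, y down, z forward; pixel columns grow to the right and rows downward; lengths in m; the calibration is good to about 2 mm. A picture is of the moment at which its call begins. calibration takes no time and is no camera call.
- order.hand_in(): hands the job in; it is judged then, once.
Trained networks look in the newest picture that a camera, given by its name, has taken for a name from the list of things; names that differ only in an ending like _2 or _b are one class to them, and where a whole thing is asked for, a point or a joint stands for the part that bears it (a point fixed in the world has none). Each returns a list of dicts, best first, with "conf" (0 to 1); they miss things now and then, are a little off and sometimes report something else, mostly with a low value. They report only what shows in the picture. A call takes as long as a camera call. They do not tell look-alikes from the thing itself.
- spotter.look_for(label, camera): "pixel" ([column, row] in pixels, amid what is visible of it).
The state is a dict: "clock": time; "joint_pos": joint angles; "joint_velocities": joint speeds; "tau": joint torques, N m; "position": TCP position; "ee_rot": TCP orientation; "ft_force": force on the tool from outside, world axes, zero at the start; "torque": the same for the moment, N m; "grip_width": opening from 0.0 (shut) to 1.0 (fully open); "grasp_force": force on a finger pad.
Only numpy, scipy, OpenCV 4.12 (cv2) and the standard library are available. Lean on these libraries where they do the work, as an engineer would, in place of code of your own. Each camera call takes 0.05 s, during which the arm holds its last target. There are 200 camera calls.

TASK

Put the rack of capped sample tubes away in the small white cold box: open its sloping lid, tilt the rack so that its far end dips in through the mouth and under the roof, and right it inside so that it stands level on the floor with the caps up. Slide it home towards the back wall so that the lid can come down over it, then shut the lid fully. Set the rack down gently, never tip it right over, and leave the empty rack, the beaker, the funnel, the red case and the jar where they stand.

Things in the scene. Friction and masses are not known exactly. Their poses are not given: they have to be found in the camera images.
- rack_mid (a point): The rack to put away: wooden block 145 long (its x) x 48 wide (y) x 66 mm tall with twelve grey-capped tubes, two rows of six, standing out of its top (caps within 67 mm of the middle lengthwise): 88 mm tall in all. Same either way round, about 0.3 kg, balanced at the middle. It stands caps up on the bench. Point at its centre, 44 mm above its underside; z up out of the caps.
- coldbox: White slope-fronted box fixed to the bench, 225 (x) x 162 (y) x 150 mm tall, walls 16 mm. Origin: centre of its underside; x from its front (facing roughly the robot) to its back, z up. Inside x = -96.5 to +96.5 mm, 130 mm wide, floor at z = 16 mm. Front wall 74 mm high. A flat roof, z = 138 to 150 mm, covers x = +28.5 mm to the back; in front of it is the mouth, closed by the lid.
- box_floor (a point): Middle of the box's inner floor (box x = y = 0, z = 16 mm). The rack fits lengthwise only (rack x along box x), and cannot pass the mouth level: it goes in tilted 20 to 35 degrees, far end down. Standing level on the floor it lets the lid shut only near the back wall: rack centre at box x = +12 mm or more, +24 mm when touching the wall.
- lid (a joint): Lid angle in rad: 0 shut, growing as it opens, 2.3 at its stop; upright at about 2.07. A flat panel 166 mm long, 162 wide, 14 thick, hinged on the roof's front edge; shut, it slopes down towards the front at 28 degrees. The hinge is stiff: the lid stays where it is left, and 2 to 4 N at the bar moves it. It may be a little ajar at the start.
- lid_bar (a point): Middle of the lid's handle: a round steel bar 12 mm thick, 90 mm long, parallel to the hinge (box y), standing 10 mm beyond the panel's free end and 44 mm (centre line) above its outer face on a leg at each end; middle 70 mm free to grip. Shut, it is 182 mm in front of the hinge line and 32 mm lower; it swings about the hinge on a 185 mm radius. Axes turn with the lid.
- lid_hinge (a point): Middle of the hinge line (along box y) at the top of the roof's front edge: box x = +28.5 mm, z = 150 mm. The mouth lies between it and the front wall, 125 mm long in x inside; its side walls slope from 74 mm high at the front face up to 150 mm here.
- spare_rack_mid (a point): Bystander: an empty rack, the same wooden block (145 x 48 x 66 mm) with twelve empty holes and no tubes. Point at its centre, 33 mm above its underside. It must not be moved more than 20 mm.
- beaker_mid (a point): Bystander: clear plastic beaker, 84 mm across, 105 mm tall; point half-way up.
- funnel_mid (a point): Bystander: green plastic funnel standing mouth down, 104 mm across, 105 mm tall; point 50 mm up.
- soapcase_mid (a point): Bystander: red plastic case lying flat, 118 x 78 x 36 mm; point half-way up.
- jar_mid (a point): Bystander: brown glass jar with steel lid, 72 mm across, 95 mm tall; point half-way up.
There are look-alikes about, which are no part of the job. Leave any green or pink look-alike of the part that bears rack_mid alone.

How it is judged:
By the outcome, as a careful person would: the job done as asked, in the order asked, and still so for the second after the job is handed in, with the robot touching nothing.
It also fails if it takes over 72 s, if anything falls off the work surface, if the arm or the gripper's body presses on something with over 40 N, if the wrist force passes 120 N, or if a joint passes its speed limit or range.

## Working session

There is one attempt and no reset: what is moved stays moved. The work goes in short steps, Python scripts to look and compute and a shell command to move; the robot and the scene stay as the last step left them, time stands still between calls to the robot, and variables do not carry over. Pictures are saved under pics/ and viewed, at most 13 in all, crops included, and the job is handed in when it is done.

```bash
mkdir -p pics; ls; python3 - <<'E'
from workcell import sensors, imaging, spotter
import cv2
for c in ["scene","top"]:
    cv2.imwrite(f"pics/{c}0.png",imaging.camera(c))
    for l in ["rack_mid","coldbox","lid_bar","lid_hinge","spare_rack_mid"]:
        print(c,l,[( [round(v) for v in d["pixel"]],round(d["conf"],2)) for d in spotter.look_for(l,c)])
    k=imaging.calibration(c); print(k)
o=sensors.get_obs();print(o)
E
```

```text
pics
scene rack_mid [([158, 232], 0.66), ([274, 280], 0.61), ([222, 222], 0.55), ([373, 233], 0.41)]
scene coldbox [([372, 232], 0.88), ([429, 186], 0.25)]
scene lid_bar [([361, 206], 0.82)]
scene lid_hinge [([373, 233], 0.56)]
scene spare_rack_mid [([201, 293], 0.95), ([432, 185], 0.7), ([358, 206], 0.26)]
{'mtx': array([[563.65107571,   0.        , 319.90845484],
       [  0.        , 563.65107571, 231.49193125],
       [  0.        ,   0.        ,   1.        ]]), 'D': array([-0.07437468,  0.        ,  0.        ,  0.        ,  0.        ]), 'R': array([[ 0.36952826,  0.92913855,  0.0122642 ],
       [ 0.76839191, -0.2981227 , -0.56630092],
       [-0.52251578,  0.21868791, -0.82410731]]), 't': array([-0.23638873, -0.37696243,  1.85417891])}
top rack_mid [([476, 313], 0.98), ([378, 207], 0.95), ([409, 296], 0.81), ([448, 227], 0.44)]
top coldbox [([262, 213], 0.59)]
top lid_bar [([265, 234], 0.6)]
top lid_hinge [([260, 219], 0.61), ([263, 235], 0.49)]
top spare_rack_mid [([447, 222], 0.74)]
{'mtx': array([[490.74316507,   0.        , 328.91941944],
       [  0.        , 490.743165
[... 369 characters left out ...]
pos': array([ 1.21542124,  0.33219495, -0.06468224,  1.46012811,  0.02162559,
        1.34989535, -0.08851089]), 'joint_velocities': array([-0.00207197,  0.00148239,  0.00110871, -0.00024083,  0.0002667 ,
        0.00284905,  0.00014608]), 'tau': array([-2.44434004e-04, -6.24952126e+01,  4.91643359e-02, -3.91693890e+01,
        1.66481920e-02,  1.86317877e-03, -6.57967377e-06]), 'position': array([ 0.20416889, -0.59072199,  0.24832721]), 'ee_rot': array([ 9.86191008e-01,  1.65611880e-01, -6.90587753e-07,  3.58119605e-05]), 'ft_force': array([ 0.23913056, -0.09460763,  0.19677334]), 'torque': array([ 0.01361288, -0.00314088, -0.00192968]), 'grasp_force': 0.0, 'grip_width': 0.9971034465568666}
```

View pics/scene0.png

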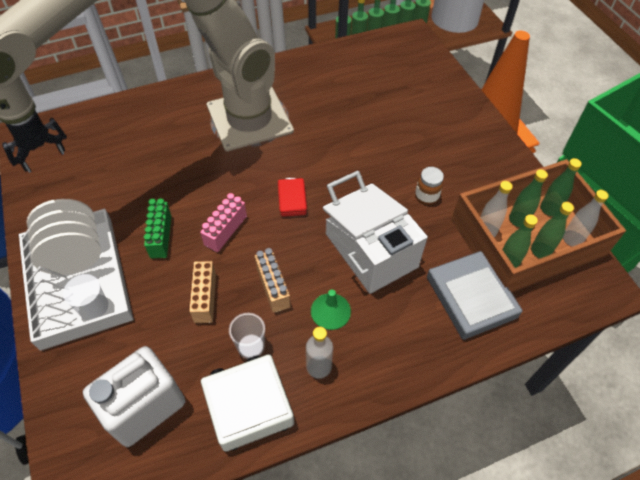

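View pics/top0.png

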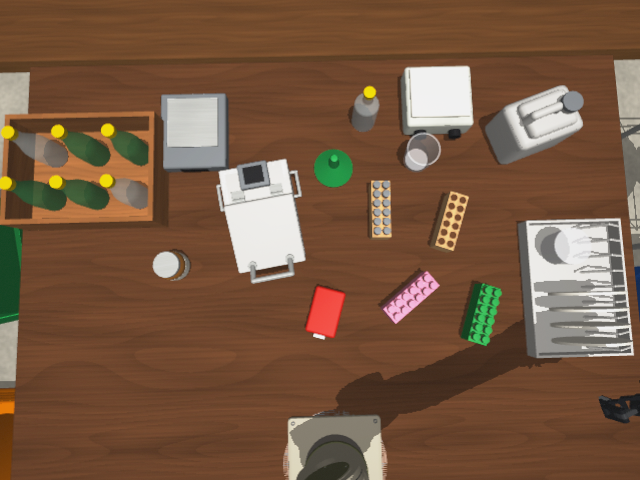

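The scene view shows the grey-capped rack at (272,280) and the white box at (375,235), with its bar at (347,183). In the top view the rack is at (380,208), the box at (262,215) and the bar at (272,272). I'll crop in for precise corners.

```bash
python3 - <<'E'
import cv2,numpy as np
t=cv2.imread("pics/top0.png")[145:295,205:405]; s=cv2.imread("pics/scene0.png")[160:320,240:440]
cv2.imwrite("pics/c1.png",cv2.resize(t,None,fx=4,fy=4,interpolation=cv2.INTER_CUBIC))
cv2.imwrite("pics/c2.png",cv2.resize(s,None,fx=3.75,fy=3.75,interpolation=cv2.INTER_CUBIC))
E
```

```text
(no output)
```

View pics/c1.png

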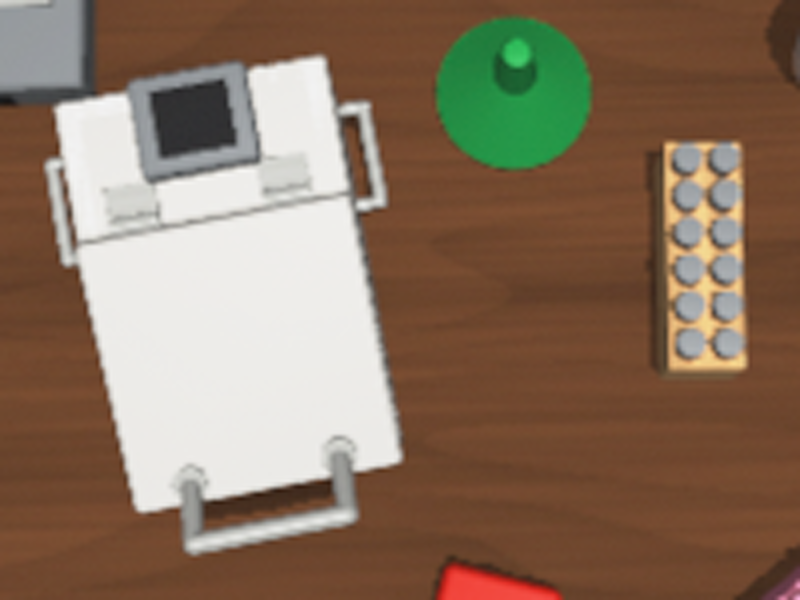

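View pics/c2.png

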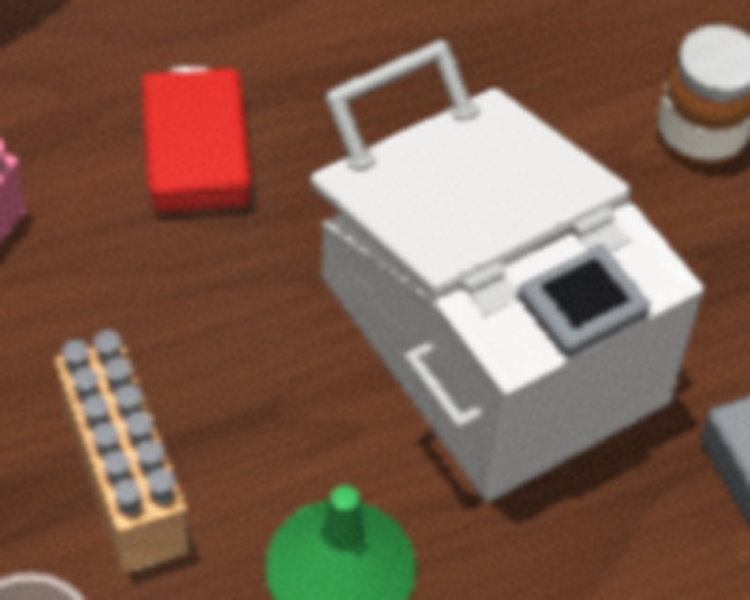

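The crops give clear corners for the box, lid, bar and rack; the lid looks slightly ajar. Next I fit the poses.

```bash
cat > h.py <<'E'
import numpy as np, cv2, json
from scipy.optimize import least_squares
from scipy.spatial.transform import Rotation as R
from workcell import imaging, sensors
K={c:imaging.calibration(c) for c in("scene","top")}
def proj(X,c):
    k=K[c]; return cv2.projectPoints(np.atleast_2d(X).astype(float),cv2.Rodrigues(k["R"])[0],k["t"],k["mtx"],k["D"])[0][:,0]
def rz(a): return np.array([[np.cos(a),-np.sin(a),0],[np.sin(a),np.cos(a),0],[0,0,1]])
def lidpt(a,b,y,th):  # a along panel, b outward, from hinge, box frame
    s=np.radians(28)-th
    return np.array([.0285-a*np.cos(s)-b*np.sin(s), y, .15-a*np.sin(s)+b*np.cos(s)])
def W(p,pose): return rz(pose[2])@np.asarray(p)+[pose[0],pose[1],0]
def goal(pos,ux,uz):  # desired tool x, z axes (world) -> shift, rotvec in the tool frame now
    o=sensors.get_obs(); T=R.from_quat(o["ee_rot"])
    uz=np.array(uz)/np.linalg.norm(uz); ux=np.array(ux)-np.dot(ux,uz)*uz; ux/=np.linalg.norm(ux)
    G=R.from_matrix(np.c_[ux,np.cross(uz,ux),uz])
    return T.inv().apply(np.array(pos)-o["position"]).round(4),(T.inv()*G).as_rotvec().round(3)
E
python3 - <<'E'
from h import *
t=lambda u,v:(u/4+205-.375,v/4+145-.375); s=lambda u,v:(u/3.75+240-.37,v/3.75+160-.37)
obs=[("top",t(57,103),lambda th:[.1125,.081,.15]),("top",t(325,57),lambda th:[.1125,-.081,.15]),
("top",t(138,512),lambda th:lidpt(.166,.014,.081,th)),("top",t(402,462),lambda th:lidpt(.166,.014,-.081,th)),
("top",t(192,545),lambda th:lidpt(.176,.057,.042,th)),("top",t(352,515),lambda th:lidpt(.176,.057,-.042,th)),
("scene",s(503,392),lambda th:[.1125,-.081,.15]),("scene",s(702,288),lambda th:[.1125,.081,.15]),
("scene",s(488,500),lambda th:[.1125,-.081,0]),
("scene",s(313,180),lambda th:lidpt(.166,.014,-.081,th)),("scene",s(493,90),lambda th:lidpt(.166,.014,.081,th)),
("scene",s(332,97),lambda th:lidpt(.176,.057,-.042,th)),("scene",s(444,45),lambda th:lidpt(.176,.057,.042,th))]
f=lambda p:np.ravel([proj(W(g(p[3]),p),c)[0]-px for c,px,g in obs])
r=least_squares(f,[.55,.15,.15,.1],loss="soft_l1");print("box",r.x.round(4),f(r.x).reshape(-1,2).round(1).tolist())
caps=[("top",t(687,158),(1,1)),("top",t(723,158),(1,-1)),("top",t(691,342),(-1,1)),("top",t(728,342),(-1,-1)),
("scene",s(76,350),(-1,-1)),("scene",s(108,343),(-1,1)),("scene",s(127,495),(1,-1)),("scene",s(162,485),(1,1))]
f2=lambda p:np.ravel([proj(W([i*p[3],j*p[4],.086],p),c)[0]-px for c,px,(i,j) in caps])
q=least_squares(f2,[.55,-.1,0,.058,.011]);print("rack",q.x.round(4),f2(q.x).reshape(-1,2).round(1).tolist())
json.dump({"box":r.x.tolist(),"rack":q.x.tolist()},open("p.json","w"))
b=r.x; print("hinge",W([.0285,0,.15],b),"bar",W(lidpt(.176,.057,0,b[3]),b))
E
```

```text
box [0.6178 0.159  0.1599 0.1143] [[-1.2, 0.0], [-0.3, -0.8], [-0.8, 0.6], [-0.1, 0.4], [1.5, -0.7], [-2.7, -0.0], [-0.4, 0.0], [-0.0, -0.3], [-1.5, 0.6], [-1.7, -1.0], [0.2, -0.4], [1.1, 0.7], [-2.5, 2.5]]
rack [ 0.6307 -0.1322 -0.0228  0.0585  0.0115] [[-0.4, -0.8], [-0.2, -0.8], [-0.6, -0.1], [-0.5, -0.2], [-0.5, 0.3], [-0.6, -0.4], [-0.3, -0.7], [-0.8, -0.8]]
hinge [0.6459135  0.16349173 0.15      ] bar [0.46361412 0.13409925 0.13868548]
```

```bash
python3 - <<'E'
from h import *
P=json.load(open("p.json"));b=P["box"]
ux=W([0,1,0],[0,0,b[2]])
print(goal([.47,-.2,.25],rz(-.9)@ux,[0,0,-1])); print(goal([.464,.134,.22],ux,[0,0,-1]))
E
```

```text
(array([ 0.3789, -0.2825, -0.0017]), array([ 0.   ,  0.   , -0.498]))
(array([ 0.4823, -0.6001,  0.0283]), array([ 0.   ,  0.   , -1.398]))
```

```bash
python3 -m inch '[[[0.379,-0.283,0,0,0,-0.498,-1],[0.379,-0.283,0,0,0,-0.498,-1],[0.379,-0.283,0,0,0,-0.498,-1],[0.379,-0.283,0,0,0,-0.498,-1],[0.379,-0.283,0,0,0,-0.498,-1],[0.379,-0.283,0,0,0,-0.498,-1],[0.379,-0.283,0,0,0,-0.498,-1],[0.379,-0.283,0,0,0,-0.498,-1],[0.379,-0.283,0,0,0,-0.498,-1],[0.379,-0.283,0,0,0,-0.498,-1]]]' 30
python3 - <<'E'
from h import *
P=json.load(open("p.json"));b=P["box"]
ux=W([0,1,0],[0,0,b[2]])
print(goal([.4636,.134,.20],ux,[0,0,-1]))
E
```

```text
clock: 1.6
position: [0.4722, -0.1947, 0.2488]
ee_rot: [0.914, 0.406, 0.001, 0.0]
ft_force: [-0.8, 0.5, 0.4]
grip_width: 0.998
grasp_force: 0.0
(array([ 0.2381, -0.2268,  0.049 ]), array([ 0.001, -0.001, -0.895]))
```

```bash
python3 -m inch '[[[0.238,-0.227,0.049,0,0,-0.895,-1],[0.238,-0.227,0.049,0,0,-0.895,-1],[0.238,-0.227,0.049,0,0,-0.895,-1],[0.238,-0.227,0.049,0,0,-0.895,-1],[0.238,-0.227,0.049,0,0,-0.895,-1],[0.238,-0.227,0.049,0,0,-0.895,-1],[0.238,-0.227,0.049,0,0,-0.895,-1],[0.238,-0.227,0.049,0,0,-0.895,-1],[0.238,-0.227,0.049,0,0,-0.895,-1]]]'
python3 - <<'E'
from h import *
P=json.load(open("p.json"));b=P["box"]
ux=W([0,1,0],[0,0,b[2]])
print(goal([.4636,.134,.137],ux,[0,0,-1]),sensors.get_obs()["position"])
im=imaging.camera("scene"); cv2.imwrite("pics/s1.png",cv2.resize(im[110:270,270:430],None,fx=3.5,fy=3.5,interpolation=cv2.INTER_CUBIC))
E
```

```text
clock: 2.5
position: [0.4627, 0.1298, 0.1993]
ee_rot: [0.65, 0.76, -0.0, 0.0]
ft_force: [0.7, -0.4, 0.2]
grip_width: 1.001
grasp_force: 0.0
(array([0.004 , 0.0016, 0.0623]), array([-0.   ,  0.   , -0.003])) [0.46266401 0.12978279 0.19926844]
```

View pics/s1.png

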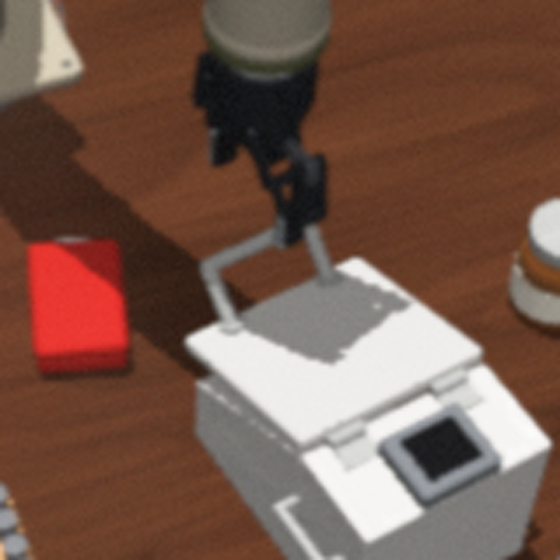

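The open fingers straddle the bar, far finger in front of it at crop (300,205). I descend and close.

```bash
python3 -m inch '[[[0.004,0.001,0.03,0,0,0,-1],[0.004,0.001,0.062,0,0,0,-1],[0.004,0.001,0.062,0,0,0,-1],[0.004,0.001,0.062,0,0,0,1],[0.004,0.001,0.062,0,0,0,1],[0.004,0.001,0.062,0,0,0,1],[0.004,0.001,0.062,0,0,0,1],[0.004,0.001,0.062,0,0,0,1],[0.004,0.001,0.062,0,0,0,1]]]' 30
python3 - <<'E'
from h import *
P=json.load(open("p.json"));b=P["box"]
o=sensors.get_obs();p=o["position"]+[0,0,.002]
l=rz(-b[2])@(p-W([.0285,0,.15],b)); print("rel hinge",l.round(4),"r",np.hypot(l[0],l[2]))
a0=np.arctan2(l[2],-l[0]); r=np.hypot(l[0],l[2]); print("lid",a0+np.arctan2(32,182))
ux=W([0,1,0],[0,0,b[2]])
for k in range(1,16):
    a=a0+k*(2.2-.174-a0)/15; print(k,round(a+.174,2),(np.array([-r*np.cos(a)-l[0],r*np.sin(a)-l[2]])).round(3)) # d(box x)=tool y, dz=-tool z
E
```

```text
clock: 3.45
position: [0.4627, 0.1334, 0.1373]
ee_rot: [0.65, 0.76, -0.0, -0.0]
ft_force: [-2.7, -0.2, -0.7]
grip_width: 0.127
grasp_force: 29.2
rel hinge [-0.1856 -0.0006 -0.0107] r 0.1859368803618235
lid 0.11659617461176483
1 0.26 [0.    0.026]
2 0.39 [0.004 0.051]
3 0.53 [0.012 0.076]
4 0.67 [0.022 0.1  ]
5 0.81 [0.036 0.121]
6 0.95 [0.053 0.141]
7 1.09 [0.072 0.158]
8 1.23 [0.094 0.172]
9 1.37 [0.117 0.183]
10 1.51 [0.142 0.191]
11 1.64 [0.167 0.196]
12 1.78 [0.193 0.196]
13 1.92 [0.218 0.194]
14 2.06 [0.243 0.187]
15 2.2 [0.267 0.178]
```

```bash
python3 -m inch '[[[0,0,-0.013,0,0,0,1],[0,0,-0.026,0,0,0,1],[0,0.004,-0.051,0,0,0,1],[0,0.012,-0.076,0,0,0,1],[0,0.022,-0.1,0,0,0,1],[0,0.036,-0.121,0,0,0,1],[0,0.053,-0.141,0,0,0,1],[0,0.072,-0.158,0,0,0,1],[0,0.094,-0.172,0,0,0,1],[0,0.094,-0.172,0,0,0,1]]]' 20
```

```text
clock: 4.45
position: [0.558, 0.1487, 0.3104]
ee_rot: [0.65, 0.76, 0.001, -0.0]
ft_force: [4.1, 1.3, -7.7]
grip_width: 0.128
grasp_force: 26.5
```

```bash
python3 -m inch '[[[0,0.023,-0.011,0,0,0,1],[0,0.048,-0.019,0,0,0,1],[0,0.073,-0.024,0,0,0,1],[0,0.099,-0.024,0,0,0,1],[0,0.124,-0.022,0,0,0,1],[0,0.149,-0.015,0,0,0,1],[0,0.173,-0.006,0,0,0,1],[0,0.173,-0.006,0,0,0,0.3],[0,0.173,-0.006,0,0,0,0.3],[0,0.173,-0.006,0,0,0,0.3]]]' 20
```

```text
clock: 5.45
position: [0.7266, 0.1744, 0.3171]
ee_rot: [0.65, 0.76, 0.001, 0.0]
ft_force: [-0.2, 0.2, 0.9]
grip_width: 0.355
grasp_force: 0.0
```

```bash
python3 - <<'E'
from h import *
P=json.load(open("p.json"));b=P["box"];o=sensors.get_obs();print(o["position"],o["grip_width"],o["joint_pos"].round(2),o["ft_force"])
print("lidangle",(lambda l:np.arctan2(l[2],-l[0])+.174)(rz(-b[2])@(o["position"]+[0,0,.002]-W([.0285,0,.15],b))))
# rack pre-grasp: tool leaning th, fingers forward; two yaw choices
q=P["rack"]; th=np.radians(35); x=W([1,0,0],[0,0,q[2]])
uz=np.sin(th)*x-np.cos(th)*np.array([0,0,1])
g=W([-.022,0,.048],q)
pre=g-uz*.11
for s in(1,-1): print(s,goal(pre,s*x,uz), pre)
E
```

```text
[0.72663911 0.17441118 0.31706558] 0.35492640061958647 [ 0.05  0.69 -0.71  0.9   0.43  1.67 -0.34] [-0.24385074  0.20675175  0.85423811]
lidangle 2.193675933252378
1 (array([-0.2732, -0.2261,  0.1785]), array([-0.531,  0.444,  1.688])) [ 0.54560971 -0.1302556   0.13810672]
-1 (array([-0.2732, -0.2261,  0.1785]), array([-0.423, -0.507, -1.347])) [ 0.54560971 -0.1302556   0.13810672]
```

```bash
cat > plan.py <<'E'
from h import *
import heapq
TH=np.radians(30)
rack=np.array([[-72.5,-44],[72.5,-44],[72.5,22],[67,22],[67,44],[-67,44],[-67,22],[-72.5,22]])
g=np.array([-35,8.]); u=np.array([-np.sin(TH),np.cos(TH)]); v=np.array([u[1],-u[0]])
body=np.array([g+54*u-45*v,g+54*u+45*v,g+200*u+45*v,g+200*u-45*v])
dens=lambda P,n=12:np.concatenate([P[i]+(P[(i+1)%len(P)]-P[i])*np.linspace(0,1,n,endpoint=False)[:,None] for i in range(len(P))])
lp=lambda a,b:lidpt(a/1e3,b/1e3,0,2.19)[[0,2]]*1e3
obst=[np.array(o,np.float32) for o in ([[-112,-20],[-96.5,-20],[-96.5,74],[-112,74]],[[28.5,138],[150,138],[150,150],[28.5,150]],[[96.5,-20],[150,-20],[150,150],[96.5,150]],[[-112,-20],[150,-20],[150,16],[-112,16]],[lp(0,0),lp(166,0),lp(166,14),lp(0,14)])]
R0=dens(rack); B0=dens(body)
def clear(cx,cz,a):
    c,s=np.cos(a),np.sin(a); M=np.array([[c,s],[-s,c]])  # far end (+x) down
    d=99
    for P0,pts in((rack,R0),(body,B0)):
        Q=P0@M.T+[cx,cz]; q=pts@M.T+[cx,cz]
        for o in obst:
            d=min(d,-max(cv2.pointPolygonTest(o,(float(x),float(y)),True) for x,y in q))
            for x,y in dens(o,9): d=min(d,-cv2.pointPolygonTest(Q.astype(np.float32),(float(x),float(y)),True))
            if d<0:return d
    return d
if __name__=="__main__":
    from functools import lru_cache
    C=lru_cache(None)(lambda i,j,k:clear(4*i,4*j,np.radians(4*k)))
    st=(-16,48,7); go=(4,16,0)
    best={st:(0,)};H=[(0,st)];par={}
    cost={st:0}
    while H:
        c,n=heapq.heappop(H)
        if n==go:break
        if c>cost[n]:continue
        for d in [(1,0,0),(-1,0,0),(0,1,0),(0,-1,0),(0,0,1),(0,0,-1),(1,-1,0),(1,0,-1),(0,-1,-1),(1,-1,-1),(1,1,-1),(0,1,-1),(-1,-1,-1),(-1,0,-1)]:
            m=tuple(np.add(n,d))
            if not(0<=m[2]<=9 and -30<m[0]<8 and 14<m[1]<60):continue
            cl=C(*m)
            if cl<1:continue
            k=c+1+60/cl**1.5
            if k<cost.get(m,1e9):cost[m]=k;par[m]=n;heapq.heappush(H,(k,m))
    p=[go]
    while p[-1]!=st:p.append(par[p[-1]])
    for m in p[::-1]:print(4*m[0],4*m[1],4*m[2],round(C(*m),1))
E
time python3 plan.py; python3 - <<'E'
from h import *
P=json.load(open("p.json"));q=P["rack"]; th=np.radians(30); x=W([1,0,0],[0,0,q[2]])
uz=np.sin(th)*x-np.cos(th)*np.array([0,0,1])
g=W([-.035,0,.052],q)+.002*uz
for p in([.5,-.13,.3],g-uz*.1,g): print(np.round(p,3),goal(p,-x,uz))
E
```

```text
-64 192 28 19.0
-68 188 24 23.9
-72 184 20 28.5
-76 180 16 32.6
-76 176 16 32.0
-76 172 16 31.5
-76 168 16 31.0
-76 164 16 30.5
-76 160 16 30.0
-76 156 16 29.4
-76 152 16 28.9
-76 148 16 28.7
-76 144 16 28.7
-76 144 20 27.9
-76 144 24 26.1
-76 144 28 24.7
-76 144 32 24.4
-76 144 36 24.4
-72 140 36 20.5
-68 136 36 17.4
-64 132 36 15.8
-60 128 36 16.1
-56 124 36 17.0
-52 120 36 17.9
-48 116 36 18.5
-44 112 36 17.6
-40 112 36 17.3
-36 112 36 14.9
-32 108 36 13.8
-28 108 36 13.5
-24 104 32 12.3
-20 100 28 11.1
-16 100 28 10.4
-12 96 24 10.3
-8 96 20 7.6
-4 92 16 9.2
-4 88 12 11.7
-4 84 8 14.0
0 80 4 15.0
4 76 0 16.0
8 72 0 12.0
12 68 0 8.0
16 64 0 4.0
[ 0.5  -0.13  0.3 ] (array([-0.2659, -0.2709,  0.0166]), array([-0.363, -0.434, -1.359]))
[ 0.547 -0.13   0.137] (array([-0.2734, -0.225 ,  0.1798]), array([-0.363, -0.434, -1.359]))
[ 0.597 -0.131  0.05 ] (array([-0.2822, -0.1759,  0.2665]), array([-0.363, -0.434, -1.359]))
real	0m49.522s
user	0m49.493s
sys	0m0.281s
```

```bash
python3 -m inch '[[[0,0,-0.05,0,0,0,0.3],[0,-0.03,-0.06,0,0,0,0],[-0.266,-0.271,0.017,-0.363,-0.434,-1.359,-1],[-0.266,-0.271,0.017,-0.363,-0.434,-1.359,-1],[-0.266,-0.271,0.017,-0.363,-0.434,-1.359,-1],[-0.266,-0.271,0.017,-0.363,-0.434,-1.359,-1],[-0.266,-0.271,0.017,-0.363,-0.434,-1.359,-1],[-0.266,-0.271,0.017,-0.363,-0.434,-1.359,-1],[-0.266,-0.271,0.017,-0.363,-0.434,-1.359,-1],[-0.266,-0.271,0.017,-0.363,-0.434,-1.359,-1]]]' 60
python3 -m inch '[[[0,0,0,0,0,0,-1],[0,0,0,0,0,0,-1],[0,0,0,0,0,0,-1]]]'
python3 - <<'E'
from h import *
P=json.load(open("p.json"));q=P["rack"]; th=np.radians(30); x=W([1,0,0],[0,0,q[2]])
uz=np.sin(th)*x-np.cos(th)*np.array([0,0,1])
g=W([-.035,0,.052],q)+.002*uz
for p in(g-uz*.08,g): print(np.round(p,3),goal(p,-x,uz))
print(sensors.get_obs()["joint_pos"])
E
```

```text
clock: 6.45
position: [0.5164, -0.1042, 0.3052]
ee_rot: [0.227, 0.957, -0.0, 0.183]
ft_force: [0.3, -0.6, 0.2]
grip_width: 1.005
grasp_force: 0.0
clock: 6.75
position: [0.5184, -0.1017, 0.3052]
ee_rot: [0.228, 0.957, 0.001, 0.181]
ft_force: [0.4, 0.8, 0.5]
grip_width: 0.999
grasp_force: 0.0
[ 0.557 -0.131  0.12 ] (array([ 0.02  , -0.0248,  0.1891]), array([-0.108, -0.148, -0.425]))
[ 0.597 -0.131  0.05 ] (array([ 0.0104, -0.014 ,  0.2678]), array([-0.108, -0.148, -0.425]))
[ 0.86729989 -0.15974959 -0.7006208   1.88653571 -0.0895829   1.01434842
  1.29022222]
```

```bash
python3 -m inch '[[[0.02,-0.025,0.06,-0.108,-0.148,-0.425,-1],[0.02,-0.025,0.1,-0.108,-0.148,-0.425,-1],[0.02,-0.025,0.15,-0.108,-0.148,-0.425,-1],[0.02,-0.025,0.189,-0.108,-0.148,-0.425,-1],[0.02,-0.025,0.189,-0.108,-0.148,-0.425,-1],[0.02,-0.025,0.189,-0.108,-0.148,-0.425,-1],[0.02,-0.025,0.189,-0.108,-0.148,-0.425,-1]]]'
python3 - <<'E'
from h import *
P=json.load(open("p.json"));q=P["rack"]; th=np.radians(30); x=W([1,0,0],[0,0,q[2]])
uz=np.sin(th)*x-np.cos(th)*np.array([0,0,1])
g=W([-.035,0,.052],q)+.002*uz
print(goal(g,-x,uz))
im=imaging.camera("scene"); im2=imaging.camera("top"); print(sensors.get_obs()["joint_pos"])
a=cv2.resize(im[200:340,210:350],(400,400));c=cv2.resize(im2[140:280,320:460],(400,400))
cv2.imwrite("pics/p2.png",np.hstack([a,c]))
E
```

```text
clock: 7.45
position: [0.5575, -0.1311, 0.1214]
ee_rot: [0.011, 0.966, -0.003, 0.26]
ft_force: [-0.4, 0.8, -0.5]
grip_width: 0.999
grasp_force: 0.0
(array([0.0019, 0.0006, 0.0812]), array([0.   , 0.003, 0.001]))
[ 0.79717388  0.09682902 -0.60639034  2.15073671 -0.0950293   0.393718
  1.8345978 ]
```

View pics/p2.png

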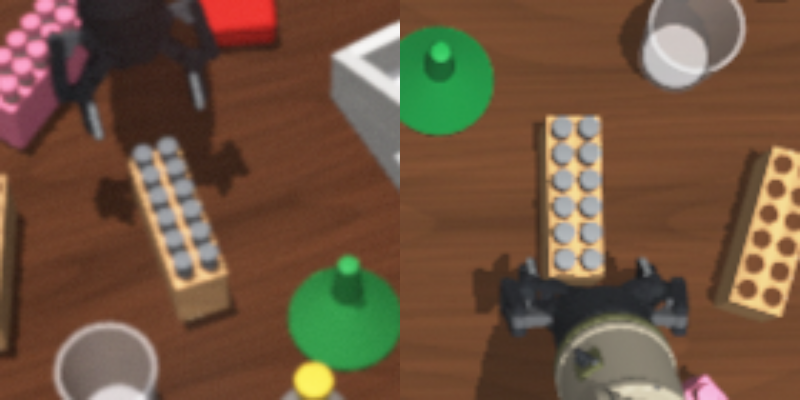

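Fingers straddle the rack's near end centrally, clear of the pink rack. I descend and grip.

```bash
python3 -m inch '[[[0.002,0.001,0.03,0,0.003,0,-1],[0.002,0.001,0.06,0,0.003,0,-1],[0.002,0.001,0.08,0,0.003,0,-1],[0.002,0.001,0.081,0,0.003,0,-1],[0.002,0.001,0.081,0,0.003,0,0.2],[0.002,0.001,0.081,0,0.003,0,1],[0.002,0.001,0.081,0,0.003,0,1],[0.002,0.001,0.081,0,0.003,0,1],[0.002,0.001,0.081,0,0.003,0,1]]]' 80
python3 - <<'E'
from h import *
P=json.load(open("p.json"));q=P["rack"];o=sensors.get_obs();M=R.from_quat(o["ee_rot"]).as_matrix();print(M.round(3),o["position"])
# rack centre offset in tool frame
c=W([0,0,.044],q); print("rack c in tool",(M.T@(c-o["position"])).round(4))
E
```

```text
clock: 8.45
position: [0.5953, -0.1319, 0.0494]
ee_rot: [0.011, 0.966, -0.003, 0.258]
ft_force: [-5.7, 1.9, 10.2]
grip_width: 0.552
grasp_force: 78.2
[[-0.866  0.023  0.499]
 [ 0.02   1.    -0.012]
 [-0.499 -0.    -0.867]] [ 0.59525998 -0.13187812  0.04941946]
rack c in tool [-0.028   0.0005  0.0224]
```

```bash
cat >> h.py <<'E'
def pose_of(cx,cz,al):  # box-plane rack centre (mm), tilt deg -> world TCP pos, rotation
    P=json.load(open("p.json")); q=P["rack"]; b=P["box"]; g=json.load(open("g.json"))
    M0=np.array(g["M"]); R0=rz(q[2]); A=R0.T@M0; d=R0.T@(np.array(g["p"])-W([0,0,.044],q))
    Rr=rz(b[2])@R.from_euler("y",al,degrees=True).as_matrix()
    return W([cx/1e3,0,cz/1e3],b)+Rr@d, Rr@A
def wp(L,ref=None):
    o=sensors.get_obs(); p0,T=(o["position"],R.from_quat(o["ee_rot"])) if ref is None else (lambda x:(x[0],R.from_matrix(x[1])))(pose_of(*ref))
    for w in L:
        p,G=pose_of(*w); print(w,T.inv().apply(p-p0).round(3).tolist(),(T.inv()*R.from_matrix(G)).as_rotvec().round(3).tolist(),p.round(3))
E
python3 - <<'E'
from h import *
o=sensors.get_obs();json.dump({"M":R.from_quat(o["ee_rot"]).as_matrix().tolist(),"p":o["position"].tolist()},open("g.json","w"))
E
python3 -m inch '[[[-0.005,0,-0.009,0,0,0,1],[-0.015,0,-0.026,0,0,0,1],[-0.03,0,-0.052,0,0,0,1],[-0.05,0,-0.087,0,0,0,1],[-0.07,0,-0.121,0,0,0,1],[-0.09,0,-0.156,0,0,0,1],[-0.1,0,-0.173,0,0,0,1],[-0.1,0,-0.173,0,0,0,1]]]' 80
python3 - <<'E'
from h import *
wp([(-76,230,16),(-76,144,32)])
E
```

```text
clock: 9.25
position: [0.5965, -0.1319, 0.2515]
ee_rot: [0.011, 0.966, -0.004, 0.259]
ft_force: [0.3, 0.1, -3.1]
grip_width: 0.548
grasp_force: 79.5
(-76, 230, 16) [0.083, 0.271, -0.041] [-0.07, 0.281, -0.169] [0.511 0.141 0.245]
(-76, 144, 32) [0.117, 0.272, 0.029] [-0.046, 0.559, -0.179] [0.516 0.142 0.167]
```

```bash
python3 -m inch '[[[0.04,0.01,-0.023,-0.02,0.08,-0.04,1],[0.075,0.03,-0.043,-0.04,0.16,-0.08,1],[0.083,0.07,-0.041,-0.06,0.24,-0.14,1],[0.083,0.11,-0.041,-0.07,0.281,-0.169,1],[0.083,0.15,-0.041,-0.07,0.281,-0.169,1],[0.083,0.19,-0.041,-0.07,0.281,-0.169,1],[0.083,0.23,-0.041,-0.07,0.281,-0.169,1],[0.083,0.26,-0.041,-0.07,0.281,-0.169,1],[0.083,0.271,-0.041,-0.07,0.281,-0.169,1],[0.083,0.271,-0.041,-0.07,0.281,-0.169,1]]]' 80
python3 - <<'E'
from h import *
wp([(-76,230,16)])
wp([(-76,144,32)])
for c in("top","scene"):
    im=imaging.camera(c); cv2.imwrite(f"pics/q_{c}.png",im)
a=cv2.resize(cv2.imread("pics/q_scene.png")[120:320,270:470],(400,400));c=cv2.resize(cv2.imread("pics/q_top.png")[120:320,180:380],(400,400))
cv2.imwrite("pics/q.png",np.hstack([a,c]))
E
```

```text
clock: 10.25
position: [0.5079, 0.1433, 0.2406]
ee_rot: [-0.081, 0.99, 0.012, 0.117]
ft_force: [0.1, -0.1, -2.8]
grip_width: 0.554
grasp_force: 79.2
(-76, 230, 16) [-0.003, -0.003, -0.004] [0.005, -0.007, 0.003] [0.511 0.141 0.245]
(-76, 144, 32) [0.01, -0.003, 0.073] [0.005, 0.273, 0.003] [0.516 0.142 0.167]
```

View pics/q.png

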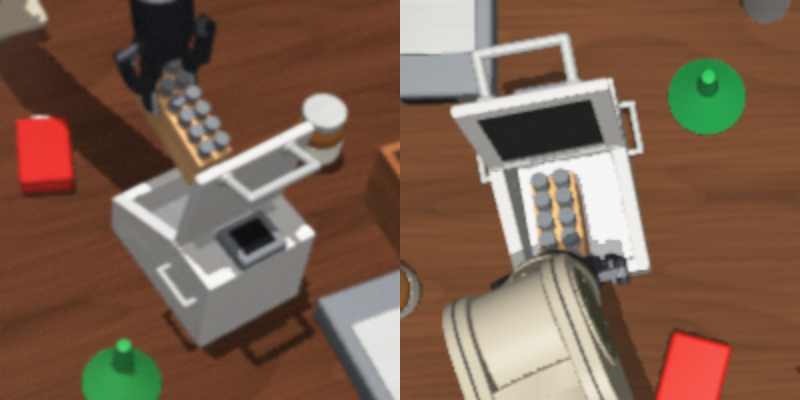

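```bash
python3 - <<'E'
from plan import *
L=[(-76,185,24),(-76,144,33),(-68,136,34),(-60,128,34),(-48,116,34),(-40,112,34),(-32,108,34)]
print([round(clear(a,b,np.radians(c)),1) for a,b,c in L]); wp(L)
print(sensors.get_obs()["joint_pos"].round(2))
E
```

```text
[31.4, 24.3, 16.6, 13.8, 17.0, 15.9, 14.7]
(-76, 185, 24) [0.004, 0.0, 0.036] [0.003, 0.133, -0.001] [0.513 0.142 0.204]
(-76, 144, 33) [0.009, 0.0, 0.073] [0.003, 0.29, -0.001] [0.516 0.142 0.168]
(-68, 136, 34) [0.003, 0.0, 0.082] [0.003, 0.308, -0.001] [0.525 0.143 0.16 ]
(-60, 128, 34) [-0.003, 0.0, 0.092] [0.003, 0.308, -0.001] [0.533 0.145 0.152]
(-48, 116, 34) [-0.012, 0.0, 0.106] [0.003, 0.308, -0.001] [0.544 0.147 0.14 ]
(-40, 112, 34) [-0.019, 0.0, 0.112] [0.003, 0.308, -0.001] [0.552 0.148 0.136]
(-32, 108, 34) [-0.026, 0.0, 0.118] [0.003, 0.308, -0.001] [0.56  0.149 0.132]
[ 0.59  0.   -0.96  1.88  0.06  1.03  1.34]
```

```bash
python3 -m inch '[[[0.004,0,0.02,0.003,0.07,-0.001,1],[0.004,0,0.036,0.003,0.133,-0.001,1],[0.007,0,0.055,0.003,0.21,-0.001,1],[0.009,0,0.073,0.003,0.29,-0.001,1],[0.003,0,0.082,0.003,0.308,-0.001,1],[-0.003,0,0.092,0.003,0.308,-0.001,1],[-0.012,0,0.106,0.003,0.308,-0.001,1],[-0.019,0,0.112,0.003,0.308,-0.001,1],[-0.026,0,0.118,0.003,0.308,-0.001,1],[-0.026,0,0.118,0.003,0.308,-0.001,1]]]' 80
python3 - <<'E'
from plan import *
L=[(-24,104,32),(-20,101,29),(-16,99,26),(-12,96.5,23.5),(-8,94,20),(-5,91,16),(-4,87,12),(-3,83,8),(0,79,4),(4,75,0)]
print([round(clear(a,b,np.radians(c)),1) for a,b,c in L]); wp([(-32,108,34)]);wp(L)
print(sensors.get_obs()["joint_pos"].round(2))
E
```

```text
clock: 11.35
position: [0.5623, 0.1498, 0.1331]
ee_rot: [-0.08, 0.996, -0.003, -0.035]
ft_force: [-0.7, -1.2, -2.9]
grip_width: 0.553
grasp_force: 79.1
[12.3, 11.4, 10.6, 10.2, 6.3, 9.7, 12.4, 13.3, 14.0, 15.0]
(-32, 108, 34) [0.002, -0.0, 0.001] [0.001, 0.002, -0.0] [0.56  0.149 0.132]
(-24, 104, 32) [-0.005, -0.0, 0.005] [0.001, -0.033, -0.0] [0.567 0.15  0.127]
(-20, 101, 29) [-0.009, -0.0, 0.01] [0.001, -0.085, -0.0] [0.57  0.151 0.123]
(-16, 99, 26) [-0.012, -0.0, 0.013] [0.001, -0.138, -0.0] [0.573 0.151 0.119]
(-12, 96.5, 23.5) [-0.015, -0.0, 0.017] [0.001, -0.181, -0.0] [0.576 0.152 0.116]
(-8, 94, 20) [-0.018, -0.0, 0.021] [0.001, -0.243, -0.0] [0.579 0.152 0.111]
(-5, 91, 16) [-0.021, -0.0, 0.026] [0.001, -0.312, -0.0] [0.581 0.152 0.106]
(-4, 87, 12) [-0.021, -0.0, 0.032] [0.001, -0.382, -0.0] [0.581 0.152 0.1  ]
(-3, 83, 8) [-0.022, -0.0, 0.038] [0.001, -0.452, -0.0] [0.581 0.153 0.093]
(0, 79, 4) [-0.024, -0.0, 0.045] [0.001, -0.522, -0.0] [0.583 0.153 0.087]
(4, 75, 0) [-0.028, -0.0, 0.051] [0.001, -0.592, -0.0] [0.587 0.153 0.08 ]
[ 0.34  0.53 -0.87  1.62  0.39  1.26  1.11]
```

```bash
python3 -m inch '[[[-0.005,0,0.005,0.001,-0.033,0,1],[-0.009,0,0.01,0.001,-0.085,0,1],[-0.012,0,0.013,0.001,-0.138,0,1],[-0.015,0,0.017,0.001,-0.181,0,1],[-0.018,0,0.019,0.001,-0.243,0,1],[-0.021,0,0.026,0.001,-0.312,0,1],[-0.021,0,0.032,0.001,-0.382,0,1],[-0.022,0,0.038,0.001,-0.452,0,1],[-0.024,0,0.045,0.001,-0.522,0,1],[-0.028,0,0.051,0.001,-0.592,0,1]]]' 80
python3 - <<'E'
from h import *
wp([(4,75,0),(12,68,0),(18,62,0),(18,60,0)])
im=imaging.camera("top");sc=imaging.camera("scene")
a=cv2.resize(sc[120:320,270:470],(400,400),interpolation=2);c=cv2.resize(im[120:320,180:380],(400,400),interpolation=2)
cv2.imwrite("pics/r.png",np.hstack([a,c])); print(sensors.get_obs()["joint_pos"].round(2))
E
```

```text
clock: 12.35
position: [0.5852, 0.1538, 0.081]
ee_rot: [-0.077, 0.963, 0.02, 0.259]
ft_force: [1.2, -1.1, -3.1]
grip_width: 0.553
grasp_force: 79.3
(4, 75, 0) [-0.001, -0.001, 0.001] [-0.0, 0.003, 0.001] [0.587 0.153 0.08 ]
(12, 68, 0) [-0.004, -0.001, 0.011] [-0.0, 0.003, 0.001] [0.595 0.155 0.073]
(18, 62, 0) [-0.007, -0.001, 0.02] [-0.0, 0.003, 0.001] [0.601 0.156 0.067]
(18, 60, 0) [-0.006, -0.001, 0.021] [-0.0, 0.003, 0.001] [0.601 0.156 0.065]
[ 0.3   0.27 -0.75  2.11  0.79  0.42  0.69]
```

View pics/r.png

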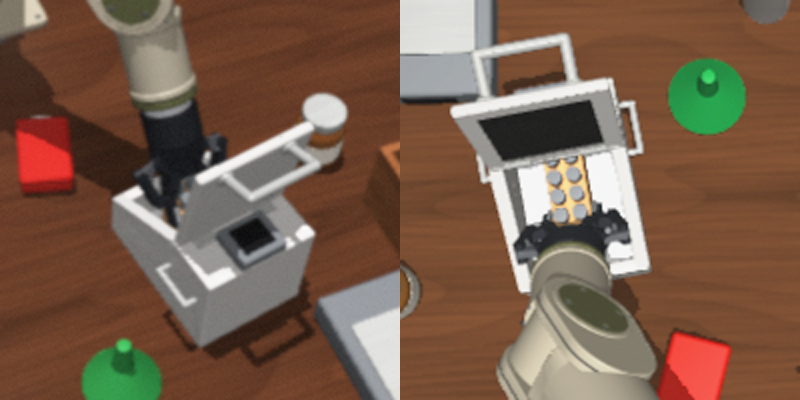

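Rack is level inside the box, centred, with fingers clear of the side walls. I lower it gently and slide it back.

```bash
python3 -m inch '[[[-0.002,-0.001,0.006,0,0.003,0.001,1],[-0.004,-0.001,0.011,0,0.003,0.001,1],[-0.006,-0.001,0.016,0,0.003,0.001,1],[-0.007,-0.001,0.018,0,0.003,0.001,1],[-0.007,-0.001,0.019,0,0.003,0.001,1],[-0.007,-0.001,0.019,0,0.003,0.001,1]]]' 80
```

```text
clock: 13.05
position: [0.6012, 0.1557, 0.0673]
ee_rot: [-0.077, 0.963, 0.02, 0.256]
ft_force: [-1.1, -0.3, -3.5]
grip_width: 0.552
grasp_force: 79.3
```

```bash
python3 -m inch '[[[0.0005,0,0.001,0,0,0,1],[0.001,0,0.0015,0,0,0,1],[0.001,0,0.002,0,0,0,1],[0.001,0,0.002,0,0,0,1]]]' 80; python3 - <<'E'
from h import *
wp([(18,60,0)])
E
```

```text
clock: 13.45
position: [0.6015, 0.1557, 0.0656]
ee_rot: [-0.077, 0.963, 0.02, 0.256]
ft_force: [-1.3, -0.2, 0.1]
grip_width: 0.552
grasp_force: 79.9
(18, 60, 0) [0.001, 0.0, -0.0] [0.0, -0.002, -0.0] [0.601 0.156 0.065]
```

```bash
python3 -m inch '[[[-0.001,0,0.0005,0,0,0,1],[-0.0017,0,0.001,0,0,0,1],[-0.0017,0,0.001,0,0,0,1]]]' 80; python3 -m inch '[[[0,0,0,0,0,0,0.3],[0,0,0,0,0,0,-0.35],[0,0,0,0,0,0,-0.35],[0,0,0,0,0,0,-0.35],[0,0,0,0,0,0,-0.35]]]' 20
```

```text
clock: 13.75
position: [0.6036, 0.1561, 0.0656]
ee_rot: [-0.077, 0.963, 0.021, 0.256]
ft_force: [-1.0, -0.4, 1.6]
grip_width: 0.556
grasp_force: 80.0
clock: 14.25
position: [0.6032, 0.156, 0.0652]
ee_rot: [-0.077, 0.963, 0.02, 0.256]
ft_force: [-0.6, -0.5, 0.3]
grip_width: 0.676
grasp_force: 0.0
```

```bash
python3 -m inch '[[[0,0,-0.03,0,0,0,-0.35],[0,0,-0.07,0,0,0,-0.35],[0,0,-0.11,0,0,0,-0.35],[0,0,-0.15,0,0,0,-0.35],[0,0,-0.2,0,0,0,-0.35],[-0.03,0,-0.28,0,0,0,0.3],[-0.03,0,-0.28,0,0,0,0.3]]]' 20
python3 - <<'E'
from h import *
P=json.load(open("p.json"));b=P["box"]
ux=W([0,1,0],[0,0,b[2]])
for p in([.50,.14,.40],[.7266,.1744,.40]):print(goal(p,ux,[0,0,-1]))
print(sensors.get_obs()["joint_pos"].round(2))
im=imaging.camera("top");sc=imaging.camera("scene")
a=cv2.resize(sc[120:320,270:470],(400,400),interpolation=2);c=cv2.resize(im[120:320,180:380],(400,400),interpolation=2)
cv2.imwrite("pics/u.png",np.hstack([a,c]))
E
```

```text
clock: 14.95
position: [0.4914, 0.1381, 0.3206]
ee_rot: [-0.077, 0.963, 0.02, 0.256]
ft_force: [1.8, -1.6, -0.6]
grip_width: 0.356
grasp_force: 0.0
(array([-0.0471,  0.0004, -0.0645]), array([0.407, 0.408, 1.532]))
(array([-0.2459, -0.0017,  0.0494]), array([0.407, 0.408, 1.532]))
[ 0.55 -0.38 -0.77  2.01 -0.27  0.89  1.59]
```

View pics/u.png

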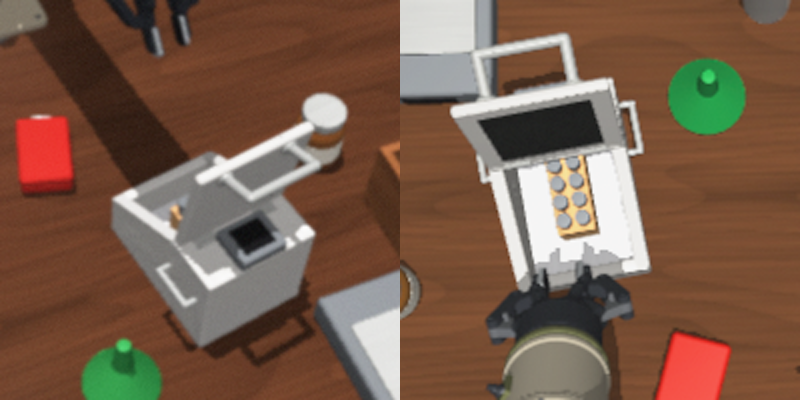

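```bash
python3 -m inch '[[[-0.047,0,-0.065,0.407,0.408,1.532,0.2],[-0.047,0,-0.065,0.407,0.408,1.532,0.2],[-0.047,0,-0.065,0.407,0.408,1.532,0.2],[-0.08,0,-0.045,0.407,0.408,1.532,0.2],[-0.113,0,-0.027,0.407,0.408,1.532,0.2],[-0.147,0,-0.007,0.407,0.408,1.532,0.2],[-0.18,-0.001,0.012,0.407,0.408,1.532,0.2],[-0.215,-0.001,0.031,0.407,0.408,1.532,0.2],[-0.246,-0.002,0.049,0.407,0.408,1.532,0.2],[-0.246,-0.002,0.049,0.407,0.408,1.532,0.2]]]' 20
python3 - <<'E'
from h import *
P=json.load(open("p.json"));b=P["box"]
ux=W([0,1,0],[0,0,b[2]])
print(goal([.7266,.1744,.317],ux,[0,0,-1]),sensors.get_obs()["joint_pos"].round(2))
for x in(12,18,24):
  print(x,[(proj(W([(x-72.5)/1e3,y,.082],b),"top")[0]-[180,120])*2+[400,0] for y in(.024,-.024)])
E
```

```text
clock: 16.05
position: [0.7221, 0.1726, 0.3977]
ee_rot: [0.455, 0.887, 0.005, 0.075]
ft_force: [1.6, -0.4, 3.0]
grip_width: 0.401
grasp_force: 0.0
(array([ 0.0092, -0.0015,  0.0803]), array([0.106, 0.108, 0.463])) [ 0.14  0.67 -1.02  0.88  0.7   1.74  0.05]
12 [array([555.9463466, 241.4841942]), array([594.53253003, 234.25313874])]
18 [array([555.11215609, 236.70331742]), array([593.67762936, 229.4831408 ])]
24 [array([554.27887974, 231.92787198]), array([592.82367393, 224.71855232])]
```

```bash
python3 -m inch '[[[0.003,0,0,0.106,0.108,0.463,0.2],[0.003,0,0,0.106,0.108,0.463,0.2],[0.003,0,0,0.106,0.108,0.463,0.2],[0.003,0,0,0.106,0.108,0.463,0.2],[0.003,0,0.01,0.106,0.108,0.463,0.2],[0.009,-0.001,0.02,0.106,0.108,0.463,0.2],[0.009,-0.001,0.02,0.106,0.108,0.463,0.2]]]' 20
python3 - <<'E'
from h import *
P=json.load(open("p.json"));b=P["box"]
ux=W([0,1,0],[0,0,b[2]])
print(goal([.7266,.1744,.317],ux,[0,0,-1]))
E
```

```text
clock: 16.75
position: [0.7164, 0.1783, 0.3765]
ee_rot: [0.645, 0.764, -0.0, 0.0]
ft_force: [-0.3, 0.5, 0.0]
grip_width: 0.399
grasp_force: 0.0
(array([-0.0056,  0.0094,  0.0595]), array([0.001, 0.001, 0.009]))
```

```bash
python3 -m inch '[[[-0.005,0.009,0,0.001,0.001,0.009,0.2],[-0.006,0.009,0.02,0.001,0.001,0.009,0.2],[-0.006,0.009,0.045,0.001,0.001,0.009,0.2],[-0.006,0.009,0.059,0.001,0.001,0.009,0.2],[-0.006,0.009,0.059,0.001,0.001,0.009,1],[-0.006,0.009,0.059,0.001,0.001,0.009,1],[-0.006,0.009,0.059,0.001,0.001,0.009,1]]]' 20
python3 - <<'E'
from h import *
P=json.load(open("p.json"));b=P["box"]
o=sensors.get_obs();p=o["position"]+[0,0,.002]
l=rz(-b[2])@(p-W([.0285,0,.15],b)); r=np.hypot(l[0],l[2]);a0=np.arctan2(l[2],-l[0]);print(l,r,"lid",a0+.174)
for k in range(1,17):
    a=a0+k*(-.174-a0)/16; print(k,round(a+.174,2),(np.array([-r*np.cos(a)-l[0],l[2]-r*np.sin(a)])).round(3))
E
```

```text
clock: 17.45
position: [0.7268, 0.173, 0.3201]
ee_rot: [0.649, 0.76, 0.001, 0.0]
ft_force: [-1.5, -2.7, -7.1]
grip_width: 0.126
grasp_force: 21.0
[ 0.08138824 -0.0034533   0.17210547] 0.1903794590644046 lid 2.1865277822224436
1 2.05 [-0.024 -0.009]
2 1.91 [-0.049 -0.016]
3 1.78 [-0.075 -0.018]
4 1.64 [-0.101 -0.017]
5 1.5 [-0.127 -0.013]
6 1.37 [-0.152 -0.005]
7 1.23 [-0.175  0.006]
8 1.09 [-0.197  0.021]
9 0.96 [-0.216  0.038]
10 0.82 [-0.233  0.058]
11 0.68 [-0.248  0.079]
12 0.55 [-0.259  0.103]
13 0.41 [-0.266  0.128]
14 0.27 [-0.271  0.153]
15 0.14 [-0.272  0.179]
16 0.0 [-0.269  0.205]
```

```bash
python3 -m inch '[[[0,-0.024,-0.008,0,0,0,1],[0,-0.048,-0.015,0,0,0,1],[0,-0.073,-0.017,0,0,0,1],[0,-0.099,-0.016,0,0,0,1],[0,-0.124,-0.012,0,0,0,1],[0,-0.148,-0.004,0,0,0,1],[0,-0.171,0.007,0,0,0,1],[0,-0.192,0.021,0,0,0,1],[0,-0.211,0.038,0,0,0,1],[0,-0.211,0.038,0,0,0,1]]]' 20
python3 - <<'E'
from h import *
P=json.load(open("p.json"));b=P["box"]
o=sensors.get_obs();p=o["position"]+[0,0,.002]
l=rz(-b[2])@(p-W([.0285,0,.15],b)); r=np.hypot(l[0],l[2]);a0=np.arctan2(l[2],-l[0]);print(l,r,"lid",a0+.174)
r=.186
for k in range(1,9):
    a=a0+k*(-.174-a0)/8; print(k,round(a+.174,2),(np.array([-r*np.cos(a)-l[0],l[2]-r*np.sin(a)])).round(3))
E
```

```text
clock: 18.45
position: [0.5163, 0.1394, 0.2812]
ee_rot: [0.649, 0.76, -0.001, 0.001]
ft_force: [-5.8, -4.8, 2.9]
grip_width: 0.129
grasp_force: 23.2
[-0.13178864 -0.00318183  0.133236  ] 0.18740351471464248 lid 0.9648593245208559
1 0.84 [-0.014  0.018]
2 0.72 [-0.027  0.036]
3 0.6 [-0.037  0.056]
4 0.48 [-0.045  0.077]
5 0.36 [-0.051  0.099]
6 0.24 [-0.054  0.121]
7 0.12 [-0.054  0.143]
8 -0.0 [-0.051  0.165]
```

```bash
python3 -m inch '[[[0,-0.014,0.018,0,0,0,1],[0,-0.027,0.036,0,0,0,1],[0,-0.037,0.056,0,0,0,1],[0,-0.045,0.077,0,0,0,1],[0,-0.051,0.099,0,0,0,1],[0,-0.054,0.121,0,0,0,1],[0,-0.054,0.143,0,0,0,1],[0,-0.054,0.143,0,0,0,1]]]' 20; python3 -m inch '[[[0,0.001,0.008,0,0,0,1],[0,0.002,0.015,0,0,0,1],[0,0.003,0.02,0,0,0,1],[0,0.003,0.022,0,0,0,1]]]'
```

```text
clock: 19.25
position: [0.4634, 0.1307, 0.1364]
ee_rot: [0.649, 0.761, -0.002, -0.0]
ft_force: [-8.1, -9.5, -2.1]
grip_width: 0.128
grasp_force: 24.9
clock: 19.65
position: [0.4656, 0.1312, 0.1154]
ee_rot: [0.649, 0.761, -0.003, -0.001]
ft_force: [-13.1, -11.0, -1.2]
grip_width: 0.127
grasp_force: 25.4
```

```bash
python3 -m inch '[[[0.001,0,0.002,0,0,0,1],[0.001,0,0.004,0,0,0,1],[0.001,0,0.004,0,0,0,1]]]' 20
```

```text
clock: 19.95
position: [0.466, 0.1314, 0.1126]
ee_rot: [0.65, 0.76, -0.003, 0.0]
ft_force: [-17.6, -15.0, 9.4]
grip_width: 0.128
grasp_force: 26.6
```

```bash
python3 -m inch '[[[0,0,0,0,0,0,0],[0,0,0,0,0,0,-0.2],[0,0,0,0,0,0,-0.2],[0,0,-0.03,0,0,0,-0.2],[0,0,-0.06,0,0,0,-0.2],[0,0,-0.06,0,0,0,1],[0,0,-0.06,0,0,0,1],[0,0,-0.06,0,0,0,1],[0,0,-0.06,0,0,0,1],[0,0,-0.06,0,0,0,1]]]' 20
python3 - <<'E'
from h import *
o=sensors.get_obs();print(o["position"],o["ft_force"],o["grip_width"])
b=json.load(open("p.json"))["box"];ux=W([0,1,0],[0,0,b[2]])
for t in(0,.03,.06):print(t,W(lidpt(.176,.057,0,t),b))
print(goal(W(lidpt(.176,.057,0,0),b)+[0,0,.03],ux,[0,0,-1]))
sc=imaging.camera("scene");im=imaging.camera("top")
a=cv2.resize(sc[120:300,290:470],(600,600),interpolation=2)
cv2.imwrite("pics/v.png",a)
E
```

```text
clock: 20.95
position: [0.4679, 0.1339, 0.1719]
ee_rot: [0.649, 0.76, 0.001, -0.0]
ft_force: [-0.3, -0.1, -0.0]
grip_width: 0.001
grasp_force: 0.0
[0.46789552 0.1339205  0.1718934 ] [-0.25287992 -0.05927495 -0.02477841] 0.0009118003649205333
0 [0.46607733 0.1344964  0.11770102]
0.03 [0.46520178 0.13435523 0.12317949]
0.06 [0.46448886 0.13424029 0.1286821 ]
(array([ 0.0008, -0.0017,  0.0242]), array([ 0.001, -0.002, -0.003]))
```

View pics/v.png

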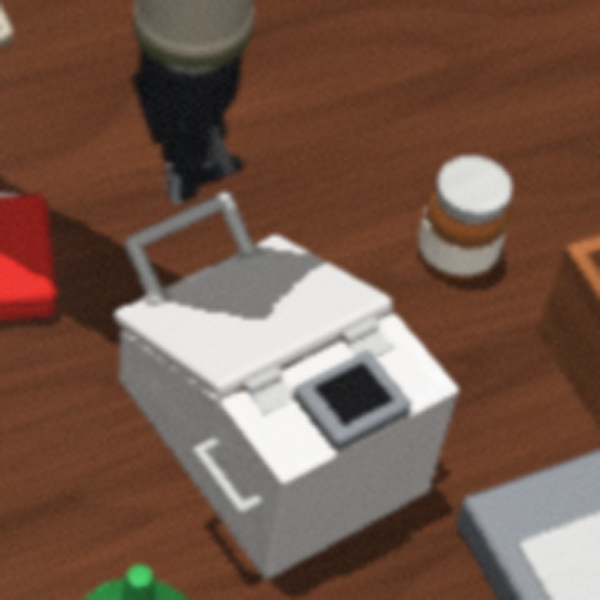

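The lid looks shut, with the bar at crop (180,220). I press it from above with closed fingers to confirm.

```bash
python3 -m inch '[[[0.001,-0.002,0.015,0,0,0,1],[0.001,-0.002,0.026,0,0,0,1],[0.001,-0.002,0.028,0,0,0,1],[0.001,-0.002,0.029,0,0,0,1]]]' 20; python3 -m inch '[[[0,0,0.001,0,0,0,1],[0,0,0.002,0,0,0,1],[0,0,0.002,0,0,0,1]]]';python3 -m inch '[[[0,0,0.001,0,0,0,1],[0,0,0.002,0,0,0,1],[0,0,0.002,0,0,0,1]]]'
```

```text
clock: 21.45
position: [0.4657, 0.1347, 0.1428]
ee_rot: [0.649, 0.761, 0.001, -0.0]
ft_force: [0.0, 0.5, 0.5]
grip_width: 0.001
grasp_force: 0.0
clock: 21.75
position: [0.4663, 0.1346, 0.1416]
ee_rot: [0.65, 0.76, 0.001, 0.0]
ft_force: [0.1, 0.2, 0.4]
grip_width: -0.0
grasp_force: 0.0
clock: 22.05
position: [0.4665, 0.1347, 0.1403]
ee_rot: [0.65, 0.76, 0.001, 0.001]
ft_force: [-3.7, -1.6, 12.4]
grip_width: -0.002
grasp_force: 6.0
```

```bash
python3 -m inch '[[[0,0,0.001,0,0,0,1],[0,0,0.001,0,0,0,1]]]'; python3 -m inch '[[[0,0,-0.04,0,0,0,1],[0,0,-0.08,0,0,0,1],[0,-0.02,-0.12,0,0,0,1],[0,-0.02,-0.12,0,0,0,1],[0,-0.02,-0.12,0,0,0,1]]]'
python3 - <<'E'
from h import *
b=json.load(open("p.json"))["box"]
sc=imaging.camera("scene");a=cv2.resize(sc[150:310,200:440],(780,520),interpolation=2)
for t,col in((0,(0,0,255)),(.11,(255,0,0))):
  for y in(-.042,.042): 
    u=(proj(W(lidpt(.176,.057,y,t),b),"scene")[0]-[200,150])*3.25; cv2.circle(a,tuple(int(v) for v in u),3,col,-1)
cv2.imwrite("pics/w.png",a)
E
```

```text
clock: 22.25
position: [0.4665, 0.1347, 0.1401]
ee_rot: [0.65, 0.76, 0.001, 0.001]
ft_force: [-7.6, -4.0, 23.5]
grip_width: -0.001
grasp_force: 11.6
clock: 22.75
position: [0.4467, 0.1305, 0.2591]
ee_rot: [0.65, 0.76, 0.001, 0.002]
ft_force: [2.0, 0.6, -0.4]
grip_width: -0.0
grasp_force: 0.0
```

View pics/w.png

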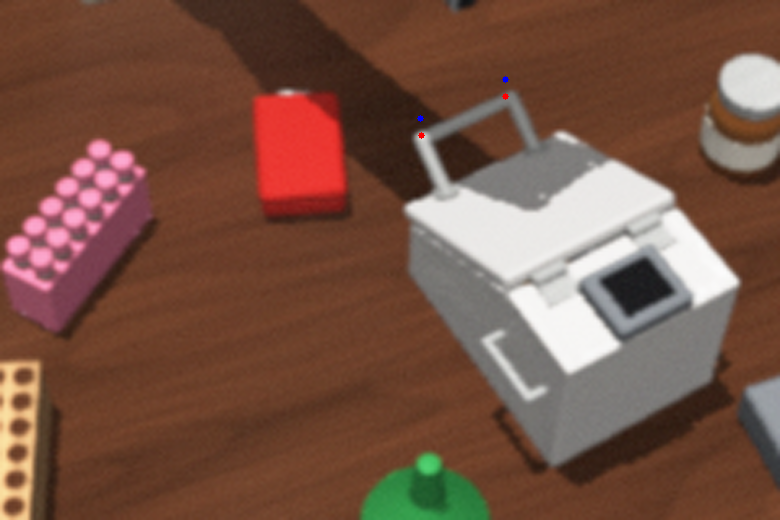

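The bar lies on the red points predicted for the shut lid, at crop (421,135) and (506,97), and the bystanders stand where they were. I hand in.

```bash
python3 -c "
from workcell import order
print(order.hand_in())"
```

```text
the job is handed in; nothing more can be done
None
```

The rack is in the cold box, level on the floor and about 17 mm behind the box's middle (12 mm was needed); the lid is shut, the bystanders I could see in the last picture had not moved, and the job was handed in at about 23 s.

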